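# Clear the bedside top for wiping: drawer home, water caddy held up

## Robot

A 6-joint arm with a two-finger parallel gripper is mounted at the origin on the work surface. World frame = base frame: x ahead of the robot, y to its left, z up, the work surface at z = 0. Lengths are in m, angles in rad, forces in N, time in s.
With the tool pointing down it reaches from about 0.25 to 0.725 m from the base axis. Payload 4 kg.
Tool frame: the origin (TCP) lies midway between the tips of the shut fingers; the grasp point (between the pads) lies 19 mm behind it; z points along the fingers, y is the line along which they close (so a half turn about z gives the same grasp; the last joint's range is limited). The gripper opens to 85 mm and grips with 20 to 120 N. Pads are 22 mm wide; open, the fingers measure 114 mm over their backs; the gripper's body (76 mm by 85 mm) begins 54 mm behind the grasp point. The pads swing forward as they close: fully open they stand 13 mm farther back than shut.
Start: joints at [-1.319, 0.241, 0.005, 1.335, 0, 1.571], TCP at [0.125, -0.484, 0.231] pointing down, gripper open.
Joint ranges: [-2.72, 2.72], [-1.05, 1.87], [-1.09, 1.28], [-1.99, 2.15], [-1.42, 1.44], [-3.14, 3.14]. Speed limits (rad/s): [2.79, 2.79, 3.14, 3.14, 3.14, 3.14].

## Interface

Orientations are given as a unit quaternion [x, y, z, w].
In Python, from workcell import get_obs, camera, job_done, silhouettes gives the robot as it stands. The module is installed in compiled form; this text tells all that it offers.
- The arm moves only by the tool drive_tool, never from a script. Its argument "increments" is a list of rows, each a list of 3 entries, a list of its own where there are three numbers: the shift along the world's x, y, z in mm, then the turn, a rotation vector about the world's x, y, z in degrees, then the opening, from 0 (shut) to 1 (fully open). A call has 1 to 8 rows; each row shifts and turns the commanded pose from where the row before left it; what a row does not reach is not made up. A row lasts 1/12 s, in which the tool goes at most 41.7 mm and 7.16 degrees, less where a joint would pass 70% of its speed; a pose out of reach is approached as far as the arm can. A call is refused whole if a number of a shift passes 41.7 or a number of a turn 7.16, either way. A call with a gripper value outside its range is refused whole. The fingers move at their own pace and stop on an object; the grip force is fixed at half the most. Time passes only in rows, so rows that do not move let the fingers close. It gives the time, the measured TCP pose, the force, the opening and the grip force at its end, in the units of the state.
- get_obs(): the state, without advancing time (a new reading comes with each control period).
- camera(name): name is "scene" or "top" or "wrist"; returns a dict with "image" (384x512x3 uint8, red, green, blue), "K" (3x3 intrinsics, pixels), "k1" (the pictures are not rectified: a ray, as slopes to the right and down, at radius r is drawn at 1 + k1 r^2 times it, then the intrinsics apply), "view" (4x4, takes a point from world to camera coordinates). Camera axes: x right, y down, z forward; pixel columns grow to the right and rows downward; lengths in m; the calibration is good to about 2 mm. A picture is of the moment at which its call begins. There is no depth.
- job_done(): hands the job in; it is judged then, once.
Trained networks look in a picture, given as the dict that the camera call returned (one of the last four; its "shot" number tells which), for a name from the list of things; names that differ only in an ending like _2 or _b are one class to them, and where a whole thing is asked for, a point or a joint stands for the part that bears it (a point fixed in the world has none). Each returns a list of dicts, best first, with "conf" (0 to 1); they miss things now and then, are a little off and sometimes report something else, mostly with a low value. They report only what shows in the picture. A call takes as long as a camera call. They do not tell look-alikes from the thing itself.
- silhouettes(query, picture): "region" (384x512 bool, what is visible of it) and "bbox" ([left, top, right, bottom] in pixels, round what is visible of it).
The state is a dict: "clock": time; "joint_pos": joint angles; "joint_vel": joint speeds; "tau": joint torques, N m; "eef_pos": TCP position; "tool_rot": TCP orientation; "ft_force": force on the tool from outside, world axes, zero at the start; "ft_torque": the same for the moment, N m; "grip_width": finger opening in m; "grasp_force": force on a finger pad.
Only numpy, scipy, OpenCV 4.12 (cv2) and the standard library are available. Lean on these libraries where they do the work, as an engineer would, in place of code of your own. Each camera call takes 0.05 s, during which the arm holds its last target. There are 200 camera calls.

## Task

I want to wipe the bedside top. First push the drawer that the guest left open fully home, until its catch takes it; then lift the water caddy by its handle, with its bottle and tumbler standing in it, about ten centimetres or more clear of the top, and hold it there level and still while I wipe - finish while holding it, do not put it down. Leave the other things on the top where they are.

Things in the scene. Friction and masses are not known exactly. Their poses are not given: they have to be found in the camera images.
- cabinet: Fixed oak drawer box on the work surface, 200 deep (x) x 260 wide (y) x 100 mm high with its one drawer shut. Origin: centre of its underside; z up. Its own -x side is the drawer side and faces roughly to the robot.
- drawer (a joint): The drawer's opening in m: 0 fully home against its stop, grows as it comes out along the cabinet's own -x; it starts partly open. Sliding takes about 1 to 3 N; a sprung roller catch resists with about 7 N between 0.014 and 0.007, and from there on pulls the drawer home and holds it.
- drawer_front (a point): Centre of the drawer front's flat outer face; it moves with the drawer. The front panel is 258 wide, 94 high, 15 mm thick and stands from 4 to 98 mm above the work surface, this point at 51 mm. Axes as the cabinet's: x points into the cabinet (the way to push), z up. The dark finger pull on it is flat.
- caddy: Water caddy: light-wood tray 230 (own x) x 140 (own y) x 28 mm, floor 6 mm, a low wall across its middle; over that wall a steel arch (legs at own y = -60 and +60 mm) with a wooden handle on top. Loose, about 0.75 kg loaded. Origin: centre of its underside; z up. Bottle in one half, tumbler in the other: it balances within 15 mm of the handle's middle.
- caddy_grip (a point): Middle of the caddy's handle, on its axis: a round bar of 18 mm diameter, 80 mm long along the caddy's own y, its axis 185 mm above the tray's underside. Axes as the caddy's. All that stands in the caddy stays below 150 mm from its underside.
- bottle: Small clear water bottle standing in the caddy, diameter 54, height 145 mm, 0.15 to 0.29 kg. Origin: centre of its base; z up its axis.
- tumbler: Drinking glass standing in the other half of the caddy, rim diameter 68, height 95 mm, about 0.18 kg. Origin: centre of its base; z up its axis.
- book: Bystander: thick paperback, 125 x 190 x 30 mm, lying flat at the right-hand side. Origin: centre of its underside.
- phone: Bystander: black phone, 72 x 148 x 8 mm, lying on the book. Origin: centre of its underside.
- pen: Bystander: pen, 138 mm long (own x), 10 mm thick, lying on a notepad 6 mm high. Origin: centre of its underside.
- glasses_case: Bystander: brown spectacle case, 62 x 162 x 34 mm. Origin: centre of its underside.
- remote: Bystander: black remote control, 46 x 170 x 18 mm, beyond the cabinet and the caddy. Origin: centre of its underside.
- clock: Bystander: white alarm clock, 45 x 85 x 74 mm, on top of the cabinet near its back. Origin: centre of its underside.
- mug: Bystander: white mug, diameter 82, height 90 mm, handle at own +y. Origin: centre of its base.
- cream_jar: Bystander: small amber jar nearest the robot, diameter 62, height 46 mm. Origin: centre of its base.
There are look-alikes about, which are no part of the job. Leave any blue or green look-alike of the tumbler alone.

How it is judged:
By the outcome, as a careful person would: the job done as asked, in the order asked, and still so for the second after the job is handed in, while the arm keeps its last pose, push and grip.
It also fails if it takes over 54 s, if anything falls off the work surface, if the arm or the gripper's body presses on something with over 40 N, if the wrist force passes 120 N, or if a joint passes its speed limit or range.

## Working session

There is one attempt and no reset: what is moved stays moved. The work goes in short steps, Python scripts to look and compute and a tool call to move; the robot and the scene stay as the last step left them, time stands still between calls to the robot, and variables do not carry over. Pictures are saved under pics/ and viewed, at most 10 in all, crops included, and the job is handed in when it is done.

Besides the shell and the picture viewer there is one more tool, called after "Call:" by a JSON object that holds its "method" and its "body". drive_tool: Moves the arm, as the interface text tells. Its arguments: {"type":"object","properties":{"increments":{"type":"array"}},"required":["increments"]}

```bash
mkdir -p pics; cat > h.py <<'E'
import numpy as np, cv2
from workcell import get_obs, camera, job_done, silhouettes
def ray(c,px):
    K=np.array(c["K"]);V=np.array(c["view"]);d=(np.array(px,float)-K[[0,1],[2,2]])/[K[0,0],K[1,1]]
    u=d.copy()
    for _ in range(30): u=d/(1+c["k1"]*(u@u))
    R=V[:3,:3];return -R.T@V[:3,3], R.T@np.array([u[0],u[1],1])
def onz(c,px,z):
    o,d=ray(c,px);return o+d*(z-o[2])/d[2]
def proj(c,P):
    V=np.array(c["view"]);K=np.array(c["K"]);p=V[:3,:3]@np.array(P)+V[:3,3];u=p[:2]/p[2];u=u*(1+c["k1"]*(u@u));return K[[0,1],[0,1]]*u+K[[0,1],[2,2]]
def save(c,n): cv2.imwrite("pics/"+n,c["image"][:,:,::-1])
E
python3 - <<'E'
from h import *
np.set_printoptions(precision=3,suppress=True)
o=get_obs();print(o["clock"],o["eef_pos"],o["tool_rot"],o["grip_width"])
ims=[]
for n in["scene","top"]:
    c=camera(n);ims.append(c["image"]);print(n,ray(c,(256,192)))
    for q in["cabinet","drawer_front","caddy","caddy_grip","bottle","tumbler","book","pen","glasses_case","remote","clock","mug","cream_jar"]:
        print(q,[(round(s["conf"],2),[int(v) for v in s["bbox"]]) for s in silhouettes(q,c)][:3])
    cv2.imwrite(f"pics/{n}.png",cv2.resize(c["image"][:,:,::-1],(800,600)))
E
```

```text
0.0 [ 0.124 -0.484  0.23 ] [ 0.992  0.126 -0.    -0.001] 0.08524975548291878
scene (array([1.032, 0.478, 1.227]), array([-0.381, -0.376, -0.845]))
cabinet [(0.95, [137, 130, 249, 244])]
drawer_front []
caddy [(0.68, [238, 226, 327, 297])]
caddy_grip [(0.76, [240, 227, 324, 303])]
bottle [(0.63, [252, 253, 273, 287])]
tumbler [(0.97, [294, 250, 319, 283]), (0.89, [325, 302, 355, 334]), (0.73, [304, 190, 334, 222])]
book [(0.87, [143, 88, 203, 137])]
pen []
glasses_case [(0.68, [218, 116, 265, 136]), (0.4, [159, 167, 192, 204])]
remote [(0.62, [378, 271, 416, 309]), (0.59, [167, 254, 224, 295])]
clock [(0.9, [160, 168, 188, 203])]
mug [(0.84, [377, 269, 415, 308]), (0.67, [167, 252, 221, 299])]
cream_jar []
top (array([ 0.366, -0.037,  1.9  ]), array([ 0.095, -0.017, -0.995]))
cabinet [(0.61, [252, 138, 325, 210])]
drawer_front [(0.6, [266, 181, 333, 210]), (0.37, [168, 173, 189, 188])]
caddy [(0.93, [164, 143, 223, 207])]
caddy_grip [(0.71, [167, 139, 224, 207])]
bottle [(0.75, [193, 153, 206, 166])]
tumbler [(0.69, [196, 222, 213, 236]), (0.66, [132, 158, 148, 178])]
book [(0.63, [343, 197, 393, 230])]
pen []
glasses_case [(0.92, [296, 226, 330, 263])]
remote [(0.76, [226, 108, 246, 153])]
clock [(0.84, [275, 145, 296, 158])]
mug [(0.84, [108, 207, 139, 237])]
cream_jar [(0.53, [235, 230, 247, 242])]
```

View pics/scene.png

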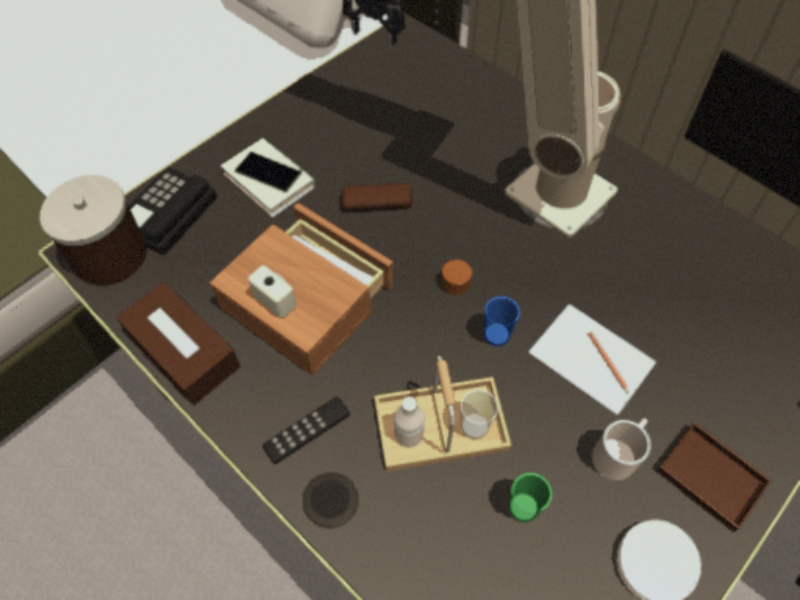

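View pics/top.png

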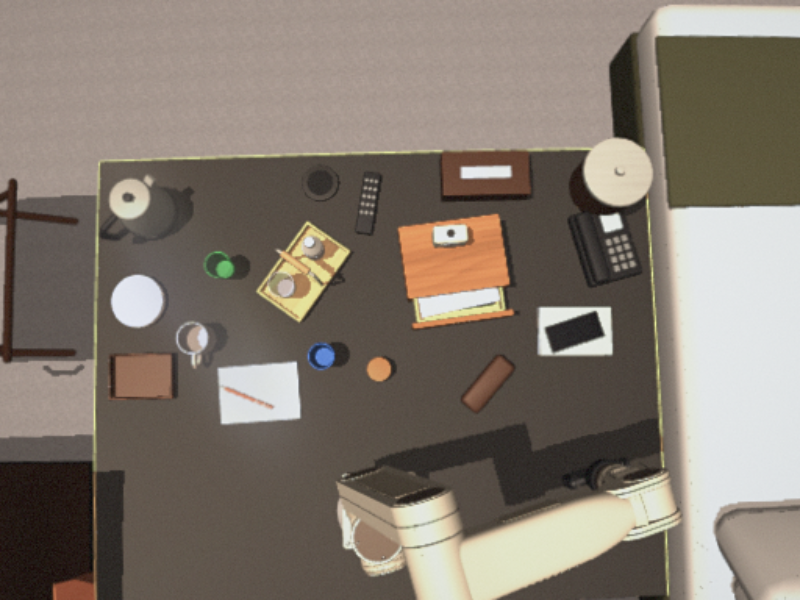

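The top view shows the drawer open: cabinet top at about (455,255), front panel from (413,326) to (514,312). The caddy is at (304,272), with the bottle at (313,245) and the clear tumbler at (285,285).
Tumbler candidates in the top view are the clear one in the caddy (285,285), blue (321,356) and green (219,265). The clear one fits because it stands in the caddy; blue and green are to be left alone.
Next I'll confirm this in an enlarged crop.

```bash
python3 - <<'E'
from h import *
np.set_printoptions(precision=3,suppress=True)
c=camera("top");s=camera("scene")
a=cv2.resize(c["image"][130:220,150:260],(440,360),interpolation=cv2.INTER_CUBIC)   # x4, origin 150,130
b=cv2.resize(s["image"][220:310,230:340],(440,360),interpolation=cv2.INTER_CUBIC)[:, :350]
cv2.imwrite("pics/crop.png",np.hstack([a,b])[:,:,::-1])
f=.64
for n,p,z in [("cab",(398,226),.1),("cab",(500,214),.1),("cab",(509,286),.1),("cab",(407,299),.1),("frontouter",(413,327),.098),("fr",(514,313),.098),
 ("tray",(310,222),.028),("tray",(352,253),.028),("tray",(300,321),.028),("tray",(257,289),.028),("h",(278,250),.185),("h",(312,272),.185),
 ("jar",(379,369),.046),("blue",(321,356),.09),("case",(488,383),.034),("clock",(450,234),.174),("green",(219,265),.09)]:
    print(n,onz(c,np.array(p)*f,z))
E
```

```text
cab [ 0.727 -0.068  0.1  ]
cab [ 0.753 -0.33   0.1  ]
cab [ 0.567 -0.345  0.1  ]
cab [ 0.54  -0.086  0.1  ]
frontouter [ 0.469 -0.099  0.098]
fr [ 0.498 -0.356  0.098]
tray [0.758 0.164 0.028]
tray [0.672 0.054 0.028]
tray [0.496 0.194 0.028]
tray [0.582 0.306 0.028]
h [0.658 0.226 0.185]
h [0.603 0.144 0.185]
jar [ 0.366 -0.011  0.046]
blue [0.402 0.134 0.09 ]
case [ 0.323 -0.292  0.034]
clock [ 0.69  -0.193  0.174]
green [0.639 0.393 0.09 ]
```

View pics/crop.png

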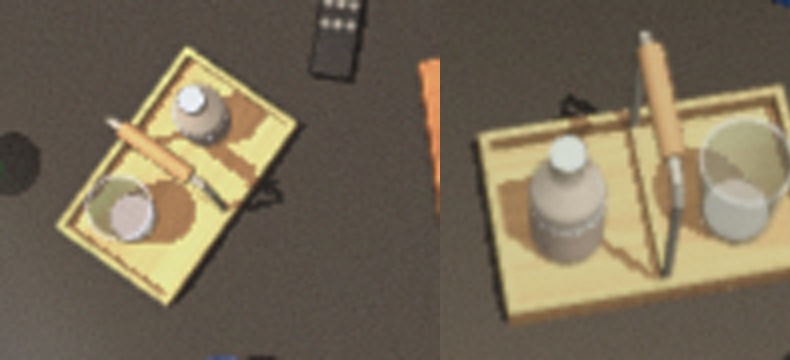

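The crop confirms it: the clear tumbler at crop (122,212) and the bottle at (200,112) both stand in the tray, with the handle from (115,126) to (195,170). The arm goes to the drawer first.

Call:
{"method": "drive_tool", "body": {"increments": [[[27, 23, 0], [0, 0, -4], 0], [[27, 23, 0], [0, 0, -4], 0], [[27, 23, 0], [0, 0, 0], 0], [[27, 23, 0], [0, 0, 0], 0], [[27, 23, 0], [0, 0, 0], 0], [[27, 23, 0], [0, 0, 0], 0], [[27, 23, 0], [0, 0, 0], 0], [[27, 23, 0], [0, 0, 0], 0]]}}

```text
clock: 2.17
eef_pos: [0.3417, -0.299, 0.2316]
tool_rot: [0.998, 0.056, 0.0, 0.0]
ft_force: [0.3, -0.2, -0.2]
grip_width: -0.0002
grasp_force: 0.0
```

Call:
{"method": "drive_tool", "body": {"increments": [[[26, 22, 0], [0, 0, 0], 0], [[26, 22, 0], [0, 0, 0], 0], [[26, 20, 0], [0, 0, 0], 0], [[0, 0, -35], [0, 0, 0], 0], [[0, 0, -35], [0, 0, 0], 0], [[0, 0, -35], [0, 0, 0], 0], [[0, 0, -35], [0, 0, 0], 0], [[0, 0, 0], [0, 0, 0], 0]]}}

```text
clock: 2.83
eef_pos: [0.4138, -0.2333, 0.0852]
tool_rot: [0.998, 0.056, -0.005, -0.003]
ft_force: [-1.2, 1.8, -0.4]
grip_width: -0.0001
grasp_force: 0.0
```

```bash
python3 - <<'E'
from h import *
from scipy.optimize import least_squares
np.set_printoptions(precision=3,suppress=True)
c=camera("top");s=camera("scene")
def tri(a,b):
    A=[ray(c,a),ray(s,b)];M=np.zeros((3,3));v=np.zeros(3)
    for o,d in A:
        d=d/np.linalg.norm(d);P=np.eye(3)-np.outer(d,d);M+=P;v+=P@o
    return np.linalg.solve(M,v)
t=lambda x,y:(150+x/4-.4,130+y/4-.4); u=lambda x,y:(230+(x-440)/4-.4,220+y/4-.4)
h1=tri(t(115,126),u(650,42));h2=tri(t(195,170),u(668,155));print("handle",h1,h2,(h1+h2)/2)
m1=onz(c,t(115,126),.185);m2=onz(c,t(195,170),.185);print("top only",m1,m2,(m1+m2)/2)
m1=onz(s,u(650,42),.185);m2=onz(s,u(668,155),.185);print("scene only",m1,m2,(m1+m2)/2)
T=np.array([onz(c,t(*p),.028) for p in [(185,47),(300,124),(168,305),(57,226)]]);print(T,T.mean(0))
r=cv2.minAreaRect((T[:,:2]*1000).astype(np.float32));print(r)
# whole caddy mask rim fit in the scene picture
k=s["image"].astype(int)
print(get_obs()["eef_pos"],get_obs()["ft_force"])
im=np.hstack([cv2.resize(c["image"][130:220,230:330],(400,360),interpolation=cv2.INTER_CUBIC),cv2.resize(s["image"][110:200,170:270],(400,360),interpolation=cv2.INTER_CUBIC)])
cv2.imwrite("pics/d1.png",im[:,:,::-1])
E
```

```text
handle [0.642 0.196 0.305] [0.619 0.172 0.072] [0.63  0.184 0.189]
top only [0.654 0.224 0.185] [0.61  0.149 0.185] [0.632 0.187 0.185]
scene only [0.6   0.148 0.185] [0.652 0.211 0.185] [0.626 0.18  0.185]
[[0.762 0.175 0.028]
 [0.678 0.057 0.028]
 [0.494 0.195 0.028]
 [0.578 0.309 0.028]] [0.628 0.184 0.028]
((628.3231201171875, 183.56430053710938), (144.7525634765625, 230.20518493652344), 53.52304458618164)
[ 0.418 -0.236  0.091] [0.43  0.018 0.831]
```

View pics/d1.png

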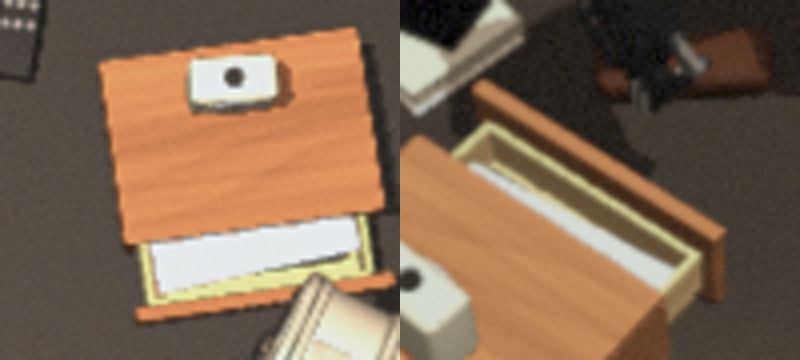

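The picture shows the gripper standing in front of the open drawer (drawer front in the scene half at (600,180)), clear of the case. I'll lower the tool and push.

Call:
{"method": "drive_tool", "body": {"increments": [[[0, 0, -20], [0, 0, 0], 0], [[0, 0, -20], [0, 0, 0], 0], [[15, 2, 0], [0, 0, 0], 0], [[15, 2, 0], [0, 0, 0], 0], [[8, 1, 0], [0, 0, 0], 0], [[8, 1, 0], [0, 0, 0], 0], [[8, 1, 0], [0, 0, 0], 0], [[8, 1, 0], [0, 0, 0], 0]]}}

```text
clock: 3.6
eef_pos: [0.4812, -0.2286, 0.0525]
tool_rot: [0.998, 0.056, 0.0, 0.0]
ft_force: [-1.3, 0.2, 0.1]
grip_width: 0.0001
grasp_force: 0.0
```

Call:
{"method": "drive_tool", "body": {"increments": [[[8, 1, 0], [0, 0, 0], 0], [[8, 1, 0], [0, 0, 0], 0], [[8, 1, 0], [0, 0, 0], 0], [[6, 1, 0], [0, 0, 0], 0], [[4, 0, 0], [0, 0, 0], 0]]}}

```text
clock: 4.02
eef_pos: [0.5149, -0.2239, 0.0511]
tool_rot: [0.998, 0.056, -0.001, -0.0]
ft_force: [-6.7, -0.7, 2.5]
grip_width: -0.0002
grasp_force: 0.0
```

Call:
{"method": "drive_tool", "body": {"increments": [[[4, 0.5, 0], [0, 0, 0], 0], [[4, 0.5, 0], [0, 0, 0], 0], [[3, 0.5, 0], [0, 0, 0], 0], [[3, 0.5, 0], [0, 0, 0], 0]]}}

```text
clock: 4.35
eef_pos: [0.5275, -0.2223, 0.051]
tool_rot: [0.998, 0.056, -0.002, 0.0]
ft_force: [-11.0, -2.5, 5.0]
grip_width: -0.0
grasp_force: 0.0
```

Call:
{"method": "drive_tool", "body": {"increments": [[[2, 0, 0], [0, 0, 0], 0], [[2, 0, 0], [0, 0, 0], 0], [[0, 0, 0], [0, 0, 0], 0]]}}

```text
clock: 4.6
eef_pos: [0.5271, -0.2221, 0.0499]
tool_rot: [0.998, 0.055, -0.006, -0.0]
ft_force: [-12.8, -1.5, 3.1]
grip_width: 0.0002
grasp_force: 0.0
```

Call:
{"method": "drive_tool", "body": {"increments": [[[2, 0, 0], [0, 0, 0], 0], [[2, 0, 0], [0, 0, 0], 0], [[2, 0, 0], [0, 0, 0], 0], [[0, 0, 0], [0, 0, 0], 0]]}}

```text
clock: 4.93
eef_pos: [0.5266, -0.2219, 0.0483]
tool_rot: [0.998, 0.055, -0.012, -0.001]
ft_force: [-26.0, -3.1, 7.4]
grip_width: 0.0001
grasp_force: 0.0
```

```bash
python3 - <<'E'
from h import *
c=camera("top");s=camera("scene")
print(get_obs()["eef_pos"],get_obs()["ft_force"])
im=np.hstack([cv2.resize(c["image"][130:220,230:330],(400,360),interpolation=cv2.INTER_CUBIC),cv2.resize(s["image"][110:200,170:270],(400,360),interpolation=cv2.INTER_CUBIC)])
cv2.imwrite("pics/d2.png",im[:,:,::-1])
E
```

```text
[ 0.52655227 -0.22194835  0.04822989] [-25.65954933  -2.96731529   6.35377812]
```

View pics/d2.png

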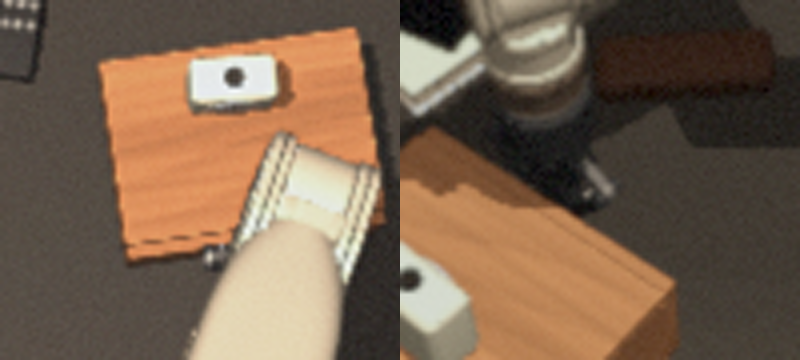

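The drawer is flush with the cabinet (thin gap line at left (190,240)), and the stop holds at 26 N, well past the catch force. I'll back off, rise, turn and go to the caddy.

Call:
{"method": "drive_tool", "body": {"increments": [[[-15, -2, 0], [0, 0, 0], 0], [[-25, -3, 0], [0, 0, 0], 0], [[-25, -3, 0], [0, 0, 0], 0], [[0, 0, 40], [0, 0, 0], 0], [[0, 0, 40], [0, 0, 0], 0], [[0, 0, 40], [0, 0, 0], 0], [[0, 0, 40], [0, 0, 0], 0], [[0, 0, 40], [0, 0, 0], 0]]}}

```text
clock: 5.7
eef_pos: [0.4739, -0.2301, 0.2538]
tool_rot: [0.998, 0.056, 0.001, 0.0]
ft_force: [0.6, -0.4, -0.0]
grip_width: 0.0
grasp_force: 0.0
```

Call:
{"method": "drive_tool", "body": {"increments": [[[0, 35, 20], [0, 0, 6.7], 0.8], [[0, 35, 10], [0, 0, 6.7], 0.8], [[0, 35, 0], [0, 0, 6.7], 0.8], [[0, 35, 0], [0, 0, 6.7], 0.8], [[0, 35, 0], [0, 0, 6.7], 0.8], [[0, 35, 0], [0, 0, 6.7], 0.8], [[0, 35, 0], [0, 0, 6.7], 0.8], [[0, 35, 0], [0, 0, 0], 0.8]]}}

```text
clock: 6.37
eef_pos: [0.4739, 0.0518, 0.2819]
tool_rot: [0.893, 0.451, 0.001, 0.0]
ft_force: [0.6, -0.2, 0.4]
grip_width: 0.0686
grasp_force: 0.0
```

Call:
{"method": "drive_tool", "body": {"increments": [[[20, 26, 0], [0, 0, 0], 0.8], [[20, 26, 0], [0, 0, 0], 0.8], [[20, 26, 0], [0, 0, 0], 0.8], [[20, 26, 0], [0, 0, 0], 0.8], [[20, 10, 0], [0, 0, 0], 0.8], [[0, 0, 0], [0, 0, 0], 0.8], [[0, 0, 0], [0, 0, 0], 0.8]]}}

```text
clock: 6.95
eef_pos: [0.5743, 0.1649, 0.2803]
tool_rot: [0.893, 0.449, -0.0, -0.0]
ft_force: [-0.6, 0.1, -0.3]
grip_width: 0.0685
grasp_force: 0.0
```

Call:
{"method": "drive_tool", "body": {"increments": [[[20, 6, 0], [0, 0, 0], 0.8], [[20, 6, 0], [0, 0, 0], 0.8], [[15, 6, 0], [0, 0, 0], 0.8], [[0, 0, 0], [0, 0, 0], 0.8], [[0, 0, 0], [0, 0, 0], 0.8]]}}

```text
clock: 7.37
eef_pos: [0.6283, 0.1812, 0.2811]
tool_rot: [0.894, 0.448, -0.0, -0.0]
ft_force: [-1.1, -0.2, 0.3]
grip_width: 0.0685
grasp_force: 0.0
```

```bash
python3 - <<'E'
from h import *
c=camera("wrist");print(get_obs()["eef_pos"],get_obs()["tool_rot"])
save(c,"w.png");import pickle;pickle.dump({k:c[k] for k in("K","k1","view")},open("w.pkl","wb"))
a=np.radians(53.5);d=np.array([np.cos(a),np.sin(a),0])*.04;m=np.array([.629,.183,.185])
print(proj(c,m),proj(c,m+d),proj(c,m-d)); print(ray(c,(256,192)))
E
```

```text
[0.62790372 0.18105139 0.28150125] [ 8.93813877e-01  4.48438039e-01 -2.70347113e-04 -7.74141208e-05]
[260.25639069 191.04763354] [260.15047566 135.75839025] [260.35419508 241.62449911]
(array([0.66870599, 0.2380644 , 0.42274596]), array([-0.17225888, -0.21738499, -0.96079937]))
```

View pics/w.png

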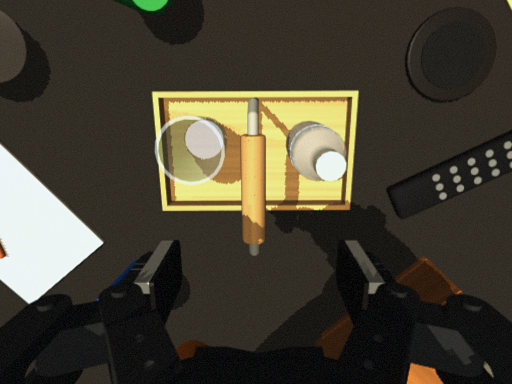

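The wrist picture shows the handle from (253,135) to (254,244), with the fingers centred on column 260, so the handle is about 5 mm toward the tumbler side. Its direction is aligned and both vessels are standing. I'll correct sideways, descend and close.

Call:
{"method": "drive_tool", "body": {"increments": [[[-3, 4, -20], [0, 0, 0], 0.8], [[0, 0, -20], [0, 0, 0], 0.8], [[0, 0, -20], [0, 0, 0], 0.8], [[0, 0, -20], [0, 0, 0], 0.8], [[0, 0, -15], [0, 0, 0], 0.8], [[0, 0, -10], [0, 0, 0], 0.8], [[0, 0, -10], [0, 0, 0], 0.8], [[0, 0, 0], [0, 0, 0], 0.8]]}}

```text
clock: 8.08
eef_pos: [0.6241, 0.1851, 0.1648]
tool_rot: [0.894, 0.449, -0.001, -0.0]
ft_force: [-0.1, 0.1, -0.3]
grip_width: 0.0684
grasp_force: 0.0
```

Call:
{"method": "drive_tool", "body": {"increments": [[[0, 0, 0], [0, 0, 0], 0.5], [[0, 0, 0], [0, 0, 0], 0.4], [[0, 0, 0], [0, 0, 0], 0.3], [[0, 0, 0], [0, 0, 0], 0.25]]}}

```text
clock: 8.42
eef_pos: [0.6262, 0.186, 0.1675]
tool_rot: [0.894, 0.449, 0.001, 0.0]
ft_force: [-0.1, -0.3, 0.4]
grip_width: 0.0213
grasp_force: 0.0
```

```bash
python3 - <<'E'
from h import *
c=camera("wrist");o=get_obs();print(o["eef_pos"],o["ft_force"],o["grip_width"])
save(c,"w2.png")
E
```

```text
[0.62607133 0.18589729 0.16724234] [-0.18493191 -0.16106867  0.40569886] 0.021361466531294775
```

View pics/w2.png

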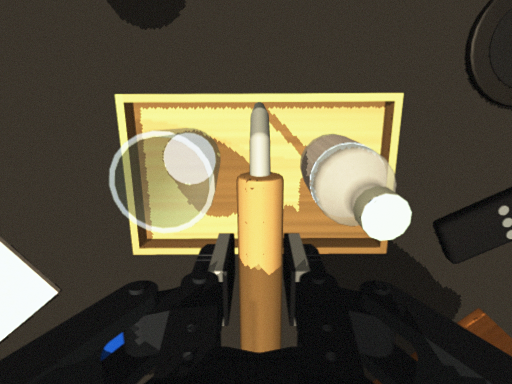

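The fingers straddle the handle evenly (fingers at columns 228 and 295, handle at 260). I'll close and lift gently.

Call:
{"method": "drive_tool", "body": {"increments": [[[0, 0, 0], [0, 0, 0], 0], [[0, 0, 0], [0, 0, 0], 0], [[0, 0, 0], [0, 0, 0], 0], [[0, 0, 0], [0, 0, 0], 0], [[0, 0, 0], [0, 0, 0], 0], [[0, 0, 0], [0, 0, 0], 0]]}}

```text
clock: 8.97
eef_pos: [0.6264, 0.1857, 0.1672]
tool_rot: [0.894, 0.449, 0.001, 0.0]
ft_force: [2.6, -1.9, 5.5]
grip_width: 0.0162
grasp_force: 58.6
```

Call:
{"method": "drive_tool", "body": {"increments": [[[0, 0, 2], [0, 0, 0], 0], [[0, 0, 3], [0, 0, 0], 0], [[0, 0, 4], [0, 0, 0], 0], [[0, 0, 4], [0, 0, 0], 0], [[0, 0, 3], [0, 0, 0], 0], [[0, 0, 2], [0, 0, 0], 0], [[0, 0, 0], [0, 0, 0], 0], [[0, 0, 0], [0, 0, 0], 0]]}}

```text
clock: 9.63
eef_pos: [0.6256, 0.1858, 0.1844]
tool_rot: [0.894, 0.449, 0.0, -0.0]
ft_force: [-0.2, -0.6, -8.2]
grip_width: 0.0159
grasp_force: 58.6
```

Call:
{"method": "drive_tool", "body": {"increments": [[[0, 0, 3], [0, 0, 0], 0], [[0, 0, 5], [0, 0, 0], 0], [[0, 0, 7], [0, 0, 0], 0], [[0, 0, 8], [0, 0, 0], 0], [[0, 0, 8], [0, 0, 0], 0], [[0, 0, 8], [0, 0, 0], 0], [[0, 0, 8], [0, 0, 0], 0], [[0, 0, 8], [0, 0, 0], 0]]}}

```text
clock: 10.3
eef_pos: [0.6257, 0.1858, 0.2406]
tool_rot: [0.894, 0.449, 0.0, 0.0]
ft_force: [-0.1, -0.3, -8.0]
grip_width: 0.0162
grasp_force: 58.7
```

Call:
{"method": "drive_tool", "body": {"increments": [[[0, 0, 8], [0, 0, 0], 0], [[0, 0, 8], [0, 0, 0], 0], [[0, 0, 8], [0, 0, 0], 0], [[0, 0, 8], [0, 0, 0], 0], [[0, 0, 7], [0, 0, 0], 0], [[0, 0, 6], [0, 0, 0], 0], [[0, 0, 4], [0, 0, 0], 0], [[0, 0, 2], [0, 0, 0], 0]]}}

```text
clock: 10.97
eef_pos: [0.6258, 0.1858, 0.2912]
tool_rot: [0.894, 0.449, 0.001, 0.0]
ft_force: [0.1, -0.4, -7.2]
grip_width: 0.0163
grasp_force: 58.7
```

Call:
{"method": "drive_tool", "body": {"increments": [[[0, 0, 0], [0, 0, 0], 0], [[0, 0, 0], [0, 0, 0], 0], [[0, 0, 0], [0, 0, 0], 0], [[0, 0, 0], [0, 0, 0], 0], [[0, 0, 0], [0, 0, 0], 0], [[0, 0, 0], [0, 0, 0], 0]]}}

```text
clock: 11.47
eef_pos: [0.6255, 0.1857, 0.29]
tool_rot: [0.894, 0.449, -0.0, -0.0]
ft_force: [0.5, 0.0, -6.1]
grip_width: 0.0165
grasp_force: 58.7
```

```bash
python3 - <<'E'
from h import *
c=camera("wrist");s=camera("scene");o=get_obs();print(o["eef_pos"],o["ft_force"],o["grip_width"],o["ft_torque"])
im=np.hstack([cv2.resize(c["image"],(400,300)),cv2.resize(s["image"],(400,300))])
b=cv2.resize(s["image"][110:310,130:397],(800,600),interpolation=cv2.INTER_CUBIC)
cv2.imwrite("pics/e1.png",cv2.resize(b,(400,300))[:,:,::-1]) 
cv2.imwrite("pics/e2.png",np.hstack([cv2.resize(c["image"],(400,300)),cv2.resize(b,(400,300))])[:,:,::-1])
E
```

```text
[0.62552    0.18574328 0.29015538] [ 0.49734576  0.51988333 -7.13246681] 0.016195573886548367 [-0.00435497  0.03639319 -0.02268253]
```

View pics/e2.png

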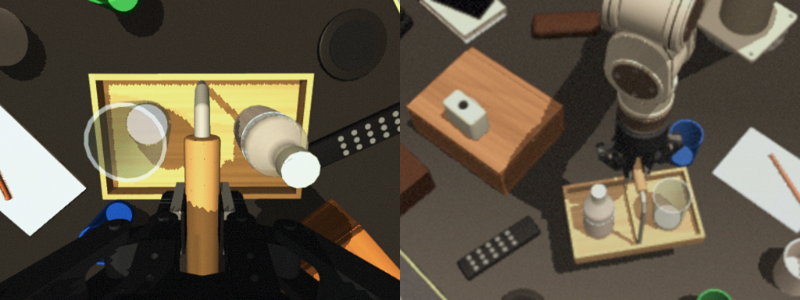

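The wrist half shows the tray in the same place in the gripper as before the lift (corners (89,74) to (313,72)), so it is level, with the bottle and tumbler upright. The scene half shows the drawer shut and the bystanders in place. The lift is 123 mm and steady, so I'm handing it in.

```bash
python3 -c "
from h import *
print(max(abs(np.array(get_obs()['joint_vel']))));print(job_done())"
```

```text
0.0036191553342393708
the job is handed in; nothing more can be done
None
```

The drawer is pushed fully home, and the caddy is held level and still about 12 cm above the top, with its bottle and tumbler standing in it; the job is handed in.

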